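# Close a pump head on its dowels and hold it shut

### The arm

A 6-joint arm with a two-finger parallel gripper is mounted at the origin on the work surface. World frame = base frame: x ahead of the robot, y to its left, z up, the work surface at z = 0. Lengths are in mm, angles in rad, forces in N, time in s.
With the tool pointing down it reaches from about 300 to 775 mm from the base axis. Payload 14.6 kg.
Tool frame: the origin (TCP) lies midway between the tips of the shut fingers; the grasp point (between the pads) lies behind it (manip.grip_depth is the z of the grasp point in the tool frame, in mm); z points along the fingers, y is the line along which they close (so a half turn about z gives the same grasp; the last joint's range is limited). The gripper opens to 94 mm and grips with 3 to 60 N. Pads are 16 mm wide; open, the fingers measure 119 mm over their backs; the gripper's body (75 mm by 177 mm) begins 78 mm behind the grasp point.
Start: joints at [1.275, 0.3, 1.521, -0, 1.321, -0.067], TCP at [124.743, 535.657, 205.446] pointing down, gripper open.
Joint ranges: [-3.03, 3.03], [-0.79, 2.21], [0.23, 2.52], [-1.04, 4.18], [0, 3.07], [-2.55, 2.55]. Speed limits (rad/s): [2.22, 2.22, 2.57, 3.14, 3.14, 3.14].

### API

Orientations are given as [roll, pitch, yaw] about the fixed x, y, z axes, in that order (R = Rz(yaw) Ry(pitch) Rx(roll)).
In Python, from cell import manip gives the robot as it stands.
- The arm moves only by the shell command python3 -m creep 'ROWS' [OPENING] [FORCE]. ROWS is 1 to 5 rows, parted by semicolons, with the numbers parted by commas; each row has 6 numbers: dx, dy, dz in mm, then a rotation vector rx, ry, rz in rad; each row is the pose to reach, as a shift and turn from the pose commanded when the command began, along the tool's axes at that moment; what a row does not reach only later rows make up. A row lasts 1/10 s, in which the tool goes at most 50 mm and 0.15 rad, less where a joint would pass 70% of its speed; a pose out of reach is approached as far as the arm can. OPENING is the finger opening in mm, set as the command begins (- or left out keeps the last). The fingers move at their own pace and stop on an object; FORCE is the grip in N (left out, the last holds). Time passes only in rows, so rows that do not move let the fingers close. It prints the time, the measured TCP pose, the force, the opening and the grip force at its end. Input that does not fit is refused with a message, and nothing moves.
- manip.read_state(): the state, without advancing time (a new reading comes with each control period).
- manip.camera(name): name is "scene" or "top" or "wrist"; returns (picture, depth): 420x560x3 uint8, red, green, blue; 420x560 float32, mm along the optical axis (not along the pixel's ray), 0 where there is no reading.
- manip.camera_info(name): a dict with "K" (3x3 intrinsics, pixels), "rvec" (rotation vector, rad) and "tvec" (3), from world to camera coordinates, as OpenCV has them; the wrist camera has in their place "mount" (4x4, takes a point from camera to tool coordinates, whose origin is the TCP and whose axes are the flange's). Camera axes: x right, y down, z forward; pixel columns grow to the right and rows downward; lengths in mm; the calibration is good to about 2 mm. A picture is of the moment at which its call begins: read the wrist's pose just before it. camera_info takes no time and is no camera call.
- manip.sign_off(): hands the job in; it is judged then, once.
The state is a dict: "clock": time; "joints": joint angles; "qd": joint speeds; "effort": joint torques, N m; "eef_pos": TCP position; "eef_rot": TCP orientation; "wrist_force": force on the tool from outside, world axes, zero at the start; "moment": the same for the moment, N m; "finger_gap": finger opening in mm; "finger_force": force on a finger pad.
Only numpy, scipy, OpenCV 4.12 (cv2) and the standard library are available. Lean on these libraries where they do the work, as an engineer would, in place of code of your own. Each camera call takes 0.05 s, during which the arm holds its last target. There are 200 camera calls.

### The job

First open the vent on the pump-head fixture: turn its black bar knob clockwise, a bit under a quarter turn, until it clicks past its detent and stays there. Then pick up the loose steel upper half of the pump head, set it on the two dowels of the lower half (big hole on the big dowel), and press it down against the sprung seal until the two halves meet fully flush. Finish while still gripping or pushing the upper half so that it stays pressed shut: do not let go, and leave the other things on the bench where they are.

Things in the scene. Friction and masses are not known exactly. Their poses are not given: they have to be found in the camera images.
- fixture: Fixed fixture: aluminium base plate 130 (x) x 230 (y) x 12 mm, origin at the centre of its underside, z up. On it, centred at x 0, y +50 mm, stands the steel lower half of the pump head, a block 84 (x) x 40 (y) mm whose flat top face is 38 mm above the bench. The vent knob is at x 0, y -65 mm; a small detent housing beside it at x -49 mm, top 26 mm above the bench.
- seat (a point): Centre of the lower half's top (parting) face, 38 mm above the bench. When the pump head is shut, the origin of upper is at this point and both x axes agree.
- dowel_big (a point): Tip of the big steel dowel: 12 mm dia., 29 mm from the seat's centre towards the fixture's +x, 15 mm tall above the parting face: straight for 8 mm, then a cone to about a third of its diameter.
- dowel_small (a point): Tip of the small steel dowel: 8 mm dia., 29 mm from the seat's centre towards the fixture's -x, otherwise like the big one (15 mm tall, coned).
- vent_grip (a point): Point on the vertical axis of the black vent knob, 52 mm above the bench; turns with the knob. The grip is an upright bar 44 mm long, 14 mm thick, from 26 to 70 mm above the bench, on a 44 mm dia. disc whose top is 26 mm above the bench. The bar lies along this point's x axis, which at joint value 0 is the fixture's x.
- vent (a joint): Angle of the vent knob in rad, growing clockwise seen from above. It starts closed, held on its stop at 0; a spring detent resists with at most about 0.15 N m, tips over at about 0.65 and snaps on to the open stop at 1.3, where it stays.
- seal (a joint): How far the white sprung seal disc (30 mm dia., centred on seat) is pushed down, in m: 0 when 4 mm proud of the parting face, 0.004 when the halves meet flush. Its spring takes 7 N to start moving and 12 N at flush, more than the upper half's weight, so it lifts that half off if nothing presses.
- upper: Loose steel upper half, about 0.32 kg, right way up on the bench: plate 84 (x) x 40 (y) x 16 mm with a boss 34 (x) x 32 (y) mm, 30 mm high, in the middle of its top (total 46 mm): grip there. Origin at the centre of its underside, z up. Two vertical through holes 29 mm either side of the centre: 14 mm dia. on +x (for the big dowel), 10 mm dia. on -x (for the small one).
- cap: Bystander: round steel end cap, 52 mm dia., 15 mm high, loose; origin at the centre of its underside. Leave alone.
- wrench: Bystander: steel wrench, 170 mm long, lying loose. Leave alone.
- driver: Bystander: screwdriver, 180 mm long, lying loose. Leave alone.
- beaker: Bystander: glass beaker, 64 mm dia., 75 mm high, loose; origin at the centre of its underside. Leave alone.
- solvent: Bystander: amber solvent bottle, 76 mm dia., 170 mm high, loose; origin at the centre of its underside. Leave alone.
- jar: Bystander: white plastic jar, 52 mm dia., 60 mm high, loose; origin at the centre of its underside. Leave alone.

How it is judged:
By the outcome, as a careful person would: the job done as asked, in the order asked, and still so for the second after the job is handed in, while the arm keeps its last pose, push and grip.
It also fails if it takes over 45 s, if anything falls off the work surface, if the arm or the gripper's body presses on something with over 40 N, if the wrist force passes 120 N, or if a joint passes its speed limit or range.

## Working session

There is one attempt and no reset: what is moved stays moved. The work goes in short steps, Python scripts to look and compute and a shell command to move; the robot and the scene stay as the last step left them, time stands still between calls to the robot, and variables do not carry over. Pictures are saved under pics/ and viewed, at most 10 in all, crops included, and the job is handed in when it is done.

```bash
ls; mkdir -p pics; cat > h.py <<'E'
import numpy as np, cv2
from cell import manip
from scipy.spatial.transform import Rotation as R
def cloud(name):
    s=manip.read_state(); im,d=manip.camera(name); c=manip.camera_info(name); K=np.array(c["K"])
    v,u=np.mgrid[:420,:560]; P=np.dstack([(u-K[0,2])/K[0,0]*d,(v-K[1,2])/K[1,1]*d,d]).astype(float)
    if "mount" in c:
        T=np.array(c["mount"]); P=P@T[:3,:3].T+T[:3,3]
        P=P@R.from_euler('xyz',s["eef_rot"]).as_matrix().T+np.array(s["eef_pos"])
    else:
        A=cv2.Rodrigues(np.array(c["rvec"]))[0]; P=(P-np.array(c["tvec"]).ravel())@A
    P[d==0]=np.nan
    return im,d,P
def save(n,im,s=1): cv2.imwrite(n,cv2.resize(im[:,:,::-1],None,fx=s,fy=s,interpolation=cv2.INTER_CUBIC))
E
python3 - <<'E'
from h import *
print(manip.read_state(),manip.grip_depth)
im,d,P=cloud("top"); np.save("top.npy",P); save("pics/top.png",im,1.4)
im,d,P=cloud("scene"); save("pics/scene.png",im,1.4);np.save("scene.npy",P)
c=manip.camera_info("wrist");print(c)
E
```

```text
pics
{'clock': 0.0, 'joints': array([ 1.27540143e+00,  3.00422920e-01,  1.52161670e+00,  1.43358057e-05,
        1.32069823e+00, -6.66051428e-02]), 'qd': array([-0.00172141,  0.0011454 , -0.00067424, -0.00079849,  0.00024593,
        0.00165147]), 'effort': array([ 1.93294109e-03, -5.31817031e+01, -3.52729869e+01,  7.09522306e-02,
        2.45203811e-02, -1.67650287e-04]), 'eef_pos': array([124.66066809, 535.40217476, 204.89769079]), 'eef_rot': array([-3.14045092e+00, -9.00746318e-05,  2.91279929e+00]), 'wrist_force': array([ 0.22450301,  0.23748532, -0.79382817]), 'moment': array([-0.04308523, -0.02340589, -0.04647544]), 'finger_force': 0.0, 'finger_gap': 93.76399098237953} -18.8
{'K': array([[313.20193635,   0.        , 283.19942834],
       [  0.        , 313.20193635, 207.45679266],
       [  0.        ,   0.        ,   1.        ]]), 'mount': array([[ 1.90543432e-03, -9.58829674e-01, -2.83975396e-01,
         8.24308457e+01],
       [ 9.99998142e-01,  1.90976130e-03,  2.61624695e-04,
        -1.46169841e-01],
       [ 2.91471700e-04, -2.83975367e-01,  9.58831532e-01,
        -1.79283728e+02],
       [ 0.00000000e+00,  0.00000000e+00,  0.00000000e+00,
         1.00000000e+00]])}
```

View pics/top.png

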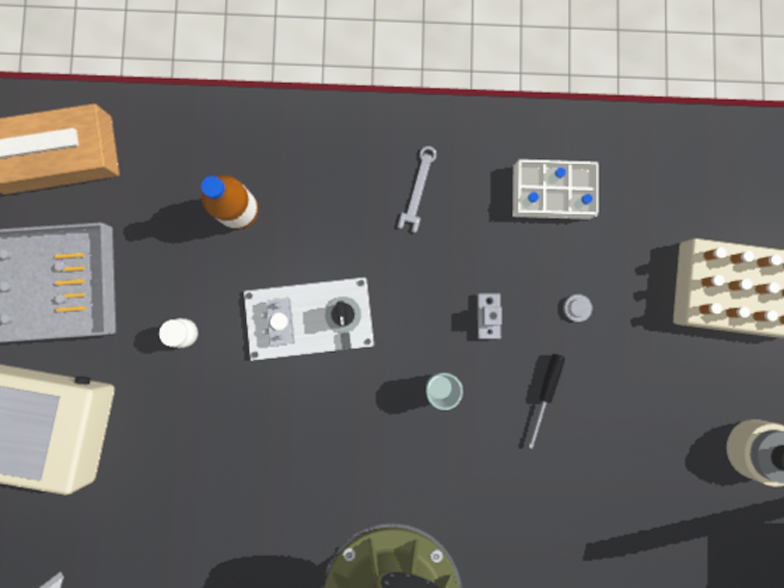

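View pics/scene.png

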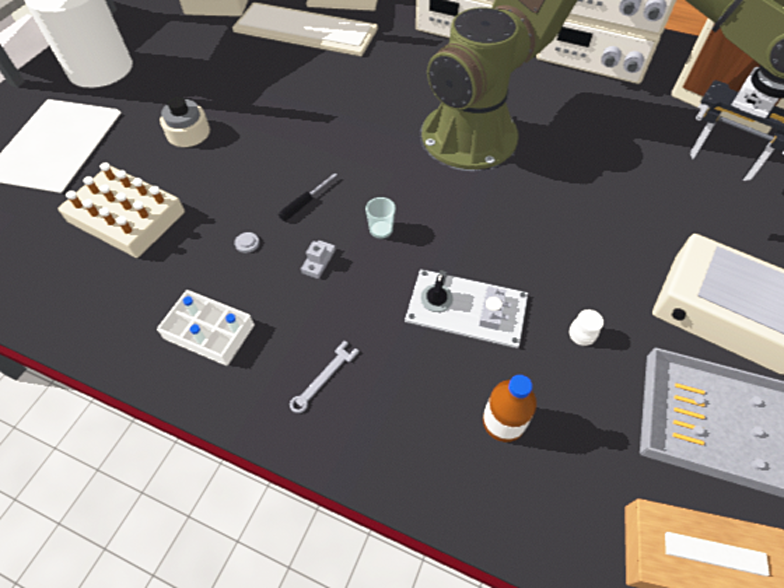

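The top view shows the fixture at (308,320), with the knob at (342,314) and the seat at (278,321). The upper half is at (489,316) with the beaker at (444,391) near it, and the jar is at (178,333). Next I'll measure from depth.

```bash
python3 - <<'E'
from h import *
P=np.load("top.npy")
def reg(n,u0,v0,u1,v1,z0,z1):
    Q=P[int(v0/1.4):int(v1/1.4),int(u0/1.4):int(u1/1.4)].reshape(-1,3); Q=Q[(Q[:,2]>z0)&(Q[:,2]<z1)]
    r=cv2.minAreaRect(Q[:,:2].astype(np.float32)); print(n,len(Q),np.round(Q.mean(0),1),'rect',np.round(r[0],1),np.round(r[1],1),round(r[2],1))
reg("plate",235,265,385,370,8,17)
reg("lower",250,290,305,350,33,43)
reg("knob",320,290,365,340,60,80)
reg("upper plate",470,285,510,345,11,21)
reg("boss",470,285,510,345,40,52)
reg("upper all",470,285,510,345,9,52)
reg("beaker",420,365,470,420,10,90)
reg("jar",155,310,200,355,40,70)
reg("bench",400,240,460,280,-20,20)
for u,v in [(489,300),(489,333)]: print(P[int(v/1.4),int(u/1.4)])
im,d,W=cloud("wrist"); save("pics/w0.png",im,1); print(manip.camera_info("top"))
t=cv2.imread("pics/top.png")
cv2.imwrite("pics/crop.png",np.hstack([cv2.resize(t[270:370,230:390],(640,400),interpolation=3)[:, :],cv2.resize(t[280:350,475:503],(160,400),interpolation=3)]))
E
```

```text
plate 3179 [501.8 170.1  11.4] rect [500.8 171.9] [129.9 229.9] 8.3
lower 489 [492.7 220.7  37.7] rect [493.6 221. ] [83.8 40.3] 8.4
knob 101 [510.3 107.   68.4] rect [510.7 107.2] [42.7 13.7] 7.8
upper plate 269 [ 514.6 -164.4   14.9] rect [ 515.6 -165.8] [81.7 39.5] 1.1
boss 175 [ 514.7 -165.9   44.8] rect [ 514.6 -165.8] [33.3 31.8] 1.6
upper all 477 [ 515.  -164.2   26.4] rect [ 515.6 -166.1] [81.5 40. ] 1.4
beaker 324 [374.8 -82.7  55.4] rect [379.6 -76.6] [60.7 62. ] 2.0
jar 306 [467.3 401.6  58.2] rect [467.4 402.7] [44.5 45.3] 42.4
bench 1246 [621.2 -52.6  -1.2] rect [621.4 -52.8] [ 76.5 113.6] 1.7
[ 546.66459257 -169.25069558   -0.69477955]
[ 485.44371211 -170.52706578   -2.84269137]
{'K': array([[383.06930993,   0.        , 278.84771581],
       [  0.        , 383.06930993, 207.15232859],
       [  0.        ,   0.        ,   1.        ]]), 'rvec': array([ 2.22345052, -2.16048996,  0.10931319]), 'tvec': array([  2.99823928, 558.02410279, 976.0947099 ])}
```

View pics/crop.png

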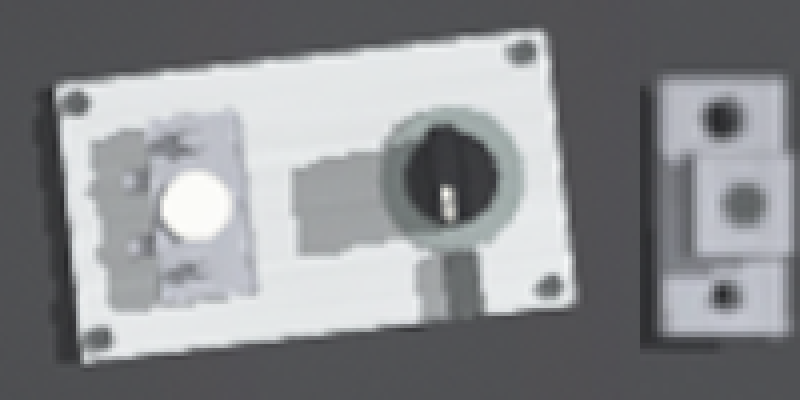

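View pics/w0.png

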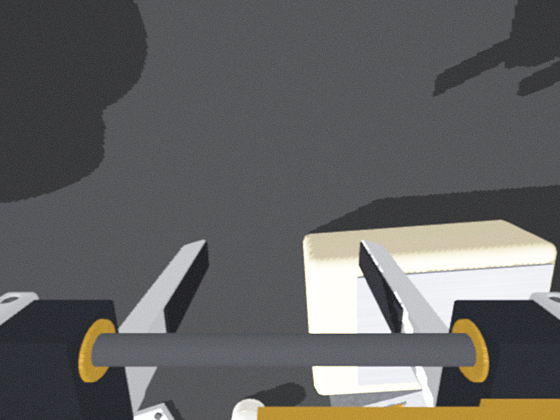

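The fixture's yaw comes out at 0.147 rad. The seat is at (493.9,221), the knob at (510.6,107), and the upper half at (514.6,-165.8) with yaw about 0.02 and its big hole towards +x. The crop confirms this, and all the measured sizes match. Now I'll move to the knob.

```bash
cat > go.py <<'E'
import sys
from h import *
x,y,z,yaw=map(float,sys.argv[1:5]); s=manip.read_state(); M=R.from_euler('xyz',s["eef_rot"])
T=R.from_euler('xyz',[np.pi,0,yaw])
print("d",np.round(M.inv().apply(np.array([x,y,z])-s["eef_pos"]),1),"rv",np.round((M.inv()*T).as_rotvec(),3),"q",np.round(s["joints"],2),"f",np.round(s["wrist_force"],1),"t",s["clock"])
E
python3 -m creep '-40,-28,0,0,0,0;-80,-56,0,0,0,0;-120,-84,0,0,0,0;-160,-112,0,0,0,0;-200,-140,0,0,0,0' 60
python3 -m creep '-40,-28,0,0,0,-0.12;-80,-56,0,0,0,-0.24;-120,-84,0,0,0,-0.36;-160,-112,0,0,0,-0.377;-200,-140,0,0,0,-0.377'
python3 -m creep '0,0,0,0,0,0'
python3 go.py 510.6 107 140 3.289
```

```text
clock: 0.65
eef_pos: [288.6, 352.3, 205.4]
eef_rot: [3.142, 0.0, 2.913]
wrist_force: [0.7, 0.8, -0.0]
finger_gap: 60.7
finger_force: 0.0
clock: 1.15
eef_pos: [449.2, 173.3, 205.5]
eef_rot: [3.142, 0.0, -2.992]
wrist_force: [0.1, 1.8, -0.2]
finger_gap: 59.9
finger_force: 0.0
clock: 1.25
eef_pos: [450.8, 171.3, 205.1]
eef_rot: [-3.141, -0.0, -2.998]
wrist_force: [-0.4, 0.6, -0.1]
finger_gap: 59.9
finger_force: 0.0
d [-50.1 -72.1  65.1] rv [-0.001 -0.    -0.004] q [ 0.29  0.15  1.71 -0.    1.29 -1.43] f [-0.4  0.6 -0.1] t 1.25
```

```bash

python3 -m creep '-25,-36,30,0,0,0;-50,-72,65,0,0,-0.004;-50,-72,65,0,0,-0.004'
python3 - <<'E'
from h import *
im,d,P=cloud("wrist"); save("pics/w1.png",im)
def reg(n,cx,cy,r,z0,z1):
    Q=P.reshape(-1,3); Q=Q[(Q[:,2]>z0)&(Q[:,2]<z1)&(abs(Q[:,0]-cx)<r)&(abs(Q[:,1]-cy)<r)]
    if len(Q)<5: return print(n,len(Q))
    q=cv2.minAreaRect(Q[:,:2].astype(np.float32)); print(n,len(Q),np.round(Q.mean(0),1),np.round(q[0],1),np.round(q[1],1),round(q[2],2))
reg("knob",510.6,107,30,66,74); reg("lower",494,221,55,35,40.5); reg("seal",494,221,20,41,44)
E
python3 go.py 510.6 107 34 3.289
```

```text
clock: 1.55
eef_pos: [508.3, 109.2, 137.0]
eef_rot: [-3.141, -0.005, -2.991]
wrist_force: [0.3, 0.8, 0.6]
finger_gap: 60.0
finger_force: 0.0
knob 827 [509.9 104.7  69.6] [510.7 104.8] [43.4 13.7] 8.63
lower 2725 [490.7 216.5  38. ] [494.4 218.4] [83.9 40.7] 8.55
seal 756 [494.4 218.5  42.1] [494.4 218.3] [29.7 29.5] 83.26
d [ -2.4  -3.1 103.7] rv [-0.    -0.004  0.003] q [ 0.14  0.3   1.68 -0.    1.16 -1.58] f [ 0.8 -0.2 -1.2] t 1.6
```

View pics/w1.png

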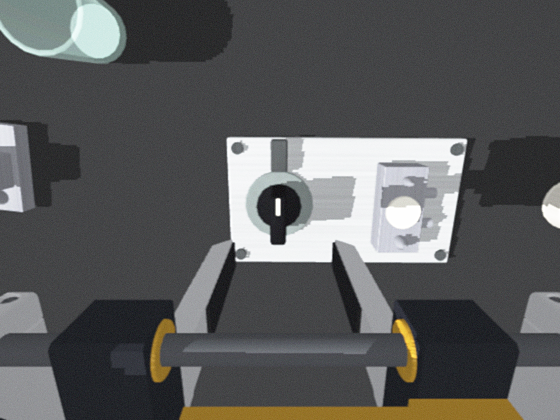

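```bash

cat > look.py <<'E'
from h import *
im,d,P=cloud("wrist"); print("pos",manip.read_state()["eef_pos"],np.round(manip.read_state()["eef_rot"],4))
def reg(n,cx,cy,r,z0,z1):
    Q=P.reshape(-1,3); Q=Q[(Q[:,2]>z0)&(Q[:,2]<z1)&(abs(Q[:,0]-cx)<r)&(abs(Q[:,1]-cy)<r)]
    if len(Q)<5: return print(n,len(Q))
    q=cv2.minAreaRect(Q[:,:2].astype(np.float32)); print(n,len(Q),np.round(Q.mean(0),1),np.round(q[0],1),np.round(q[1],1),round(q[2],2))
E
python3 -m creep '0,0,0,0,0,0;0,0,0,0,0,0'
python3 - <<'E'
from look import *
reg("knob",510.6,107,30,66,74); reg("lower",494,221,55,35,40.5); reg("seal",494,221,20,41,44)
E
python3 go.py 510.6 106 34 3.291
```

```text
clock: 1.8
eef_pos: [508.1, 112.4, 141.6]
eef_rot: [3.141, 0.001, -2.988]
wrist_force: [0.4, -0.2, -0.0]
finger_gap: 60.1
finger_force: 0.0
pos [508.18247849 112.41843794 141.71578357] [ 3.1415e+00  1.8000e-03 -2.9881e+00]
knob 798 [509.6 104.7  69.7] [510.6 104.6] [43.  13.7] 8.83
lower 2620 [490.6 216.5  38. ] [494.5 218.3] [83.8 40.4] 8.05
seal 735 [494.2 218.4  42.2] [494.5 218.3] [29.8 29.5] 56.44
d [ -1.2  -6.7 107.7] rv [0.    0.002 0.004] q [ 0.15  0.3   1.68  0.    1.16 -1.58] f [ 0.8 -0.1  0.4] t 1.85
```

```bash

python3 -m creep '-1,-7.5,30,0,0,0.004;-1,-7.5,70,0,0,0.004;-1,-7.5,95,0,0,0.004;-1,-7.5,107,0,0,0.004;-1,-7.5,107,0,0,0.004'
python3 go.py 510.6 105 34 3.291
```

```text
clock: 2.35
eef_pos: [510.0, 104.5, 33.2]
eef_rot: [3.142, -0.001, -2.993]
wrist_force: [0.8, -0.5, 0.1]
finger_gap: 60.1
finger_force: 0.0
d [-0.7  0.4 -0.8] rv [ 0.    -0.001 -0.   ] q [ 0.13  0.45  1.76  0.    0.93 -1.59] f [ 0.8 -0.5  0.1] t 2.35
```

```bash

python3 -m creep '0,0,0,0,0,0;0,0,0,0,0,0;0,0,0,0,0,0;0,0,0,0,0,0;0,0,0,0,0,0' 5 20
python3 go.py 510.6 105 34 3.291
```

```text
clock: 2.85
eef_pos: [510.6, 104.0, 33.8]
eef_rot: [-3.142, 0.001, -2.993]
wrist_force: [0.5, -0.1, 0.7]
finger_gap: 23.4
finger_force: 0.0
d [-0.1  1.  -0.2] rv [-0.     0.001 -0.001] q [ 0.13  0.45  1.76 -0.    0.93 -1.59] f [ 0.5 -0.1  0.7] t 2.85
```

```bash

python3 -m creep '0,1,0,0,0,0;0,1,0,0,0,0;0,1,0,0,0,0;0,1,0,0,0,0'
python3 -m creep '0,0,0,0,0,0.1;0,0,0,0,0,0.2;0,0,0,0,0,0.3;0,0,0,0,0,0.4;0,0,0,0,0,0.5'
python3 -c "from h import *;print(manip.read_state())"
```

```text
clock: 3.25
eef_pos: [510.4, 104.8, 33.6]
eef_rot: [-3.141, 0.0, -2.993]
wrist_force: [-1.3, -3.9, 2.1]
finger_gap: 13.8
finger_force: 20.0
clock: 3.75
eef_pos: [510.5, 105.0, 33.6]
eef_rot: [3.141, 0.0, 2.786]
wrist_force: [0.9, -1.1, 1.5]
finger_gap: 13.7
finger_force: 20.0
{'clock': 3.75, 'joints': array([ 1.32627477e-01,  4.49539007e-01,  1.75823561e+00, -9.38494834e-06,
        9.33439698e-01, -1.08247117e+00]), 'qd': array([ 1.59628062e-03, -8.32360810e-04,  7.55203434e-04,  3.37691370e-04,
       -2.41117793e-03,  9.93212584e-01]), 'effort': array([ 8.30001533e-01, -5.29050636e+01, -2.71586037e+01,  4.23617754e-01,
        2.75004952e-02, -2.01875322e+00]), 'eef_pos': array([510.45123204, 105.02183489,  33.58118925]), 'eef_rot': array([3.14142182e+00, 3.37655547e-04, 2.78590053e+00]), 'wrist_force': array([ 0.88020782, -1.11082236,  1.51388362]), 'moment': array([-0.34413115,  0.06258346,  0.0476486 ]), 'finger_force': 19.999945163726807, 'finger_gap': 13.662443318885241}
```

```bash

python3 -m creep '0,0,0,0,0,0.12;0,0,0,0,0,0.24;0,0,0,0,0,0.36;0,0,0,0,0,0.48;0,0,0,0,0,0.6'
python3 -m creep '0,0,0,0,0,0.1;0,0,0,0,0,0.2;0,0,0,0,0,0.22;0,0,0,0,0,0.22'
python3 -c "from h import *;print(manip.read_state()['moment'])"
python3 -m creep '0,0,0,0,0,0;0,0,0,0,0,0;0,0,0,0,0,0' 60
python3 go.py 510.6 105 220 1.989
```

```text
clock: 4.25
eef_pos: [510.6, 105.2, 33.6]
eef_rot: [3.141, 0.0, 2.185]
wrist_force: [1.3, 0.0, 0.5]
finger_gap: 14.0
finger_force: 20.0
clock: 4.65
eef_pos: [510.7, 105.3, 33.6]
eef_rot: [3.141, 0.0, 1.972]
wrist_force: [3.6, 1.9, -0.1]
finger_gap: 14.0
finger_force: 20.1
[ 0.30998044 -0.6205194   0.33515398]
clock: 4.95
eef_pos: [510.0, 104.9, 33.3]
eef_rot: [-3.141, -0.0, 1.97]
wrist_force: [-0.9, -0.8, -1.0]
finger_gap: 34.4
finger_force: 0.0
d [-1.000e-01  4.000e-01 -1.867e+02] rv [-0.001 -0.    -0.019] q [ 0.13  0.45  1.76  0.    0.93 -0.27] f [-0.9 -0.8 -1. ] t 4.95
```

Next I'll lift, check that the knob stayed open, and measure the seat from above.

```bash

python3 -m creep '0,0,-30,0,0,0;0,0,-75,0,0,0;0,0,-120,0,0,0;0,0,-120,0,0,0;0,0,-120,0,0,0'
python3 - <<'E'
from look import *
save("pics/w2.png",im)
reg("knob",510.6,106,30,66,74); reg("lower",494,220,55,35,40.5); reg("seal",494,219,20,41,44);reg("upper",514.6,-165,60,40,50)
E
python3 go.py 514.6 -166.5 150 1.59
```

```text
clock: 5.45
eef_pos: [510.4, 105.0, 153.8]
eef_rot: [3.14, 0.0, 1.97]
wrist_force: [0.1, -0.3, -1.0]
finger_gap: 59.9
finger_force: 0.0
pos [509.87332742 104.9006208  152.6531188 ] [-3.1406e+00 -3.0000e-04  1.9700e+00]
knob 728 [511.1 106.   69.7] [511.3 105. ] [13.4 43.4] 23.4
lower 3398 [493.4 218.2  38.1] [495.1 218.3] [84.1 40.2] 8.4
seal 922 [495.  218.4  42.2] [494.9 218.2] [29.5 29.2] 23.85
upper 203 [ 517.3 -155.2   44.4] [ 519.2 -156.4] [28.3 10.2] 10.0
d [-251.9 -101.1    2.7] rv [-0.001 -0.     0.38 ] q [ 0.13  0.29  1.67 -0.    1.19 -0.27] f [ 0.1 -0.5 -1.6] t 5.5
```

The knob bar is now at -66.6°, which is 1.31 rad from where it started, so the vent is open. Now to the upper half.

```bash

python3 -m creep '-42,-17,0,0,0,0.1;-84,-34,0,0,0,0.2;-126,-51,0,0,0,0.3;-168,-68,0,0,0,0.38;-205,-82,0,0,0,0.38' 70
python3 -m creep '-42,0,0,0,0,0;-50,0,0,0,0,0;-50,0,0,0,0,0;-50,0,0,0,0,0'
python3 - <<'E'
from look import *
save("pics/w3.png",im)
reg("boss",514.6,-166,60,43,50);reg("plate",514.6,-166,60,12,18)
E
python3 go.py 514.6 -166.5 21 1.59
```

```text
clock: 6.0
eef_pos: [513.4, -117.7, 151.7]
eef_rot: [-3.139, -0.001, 1.587]
wrist_force: [0.6, 0.3, -0.7]
finger_gap: 70.1
finger_force: 0.0
clock: 6.4
eef_pos: [515.0, -164.8, 152.4]
eef_rot: [-3.14, -0.001, 1.59]
wrist_force: [0.4, 0.2, 0.0]
finger_gap: 69.9
finger_force: 0.0
pos [ 515.1834359  -164.55129725  152.7767608 ] [-3.1404e+00 -6.0000e-04  1.5909e+00]
boss 1112 [ 516.4 -168.7   46.2] [ 516.5 -169.2] [33.  31.3] 0.88
plate 1713 [ 515.7 -167.2   15.9] [ 516.6 -169.7] [84.2 40.7] 1.49
d [ -2.   -0.5 131.8] rv [-0.001 -0.001  0.001] q [-0.38  0.33  1.61  0.    1.2  -0.4 ] f [0.  0.2 0.9] t 6.45
```

View pics/w3.png

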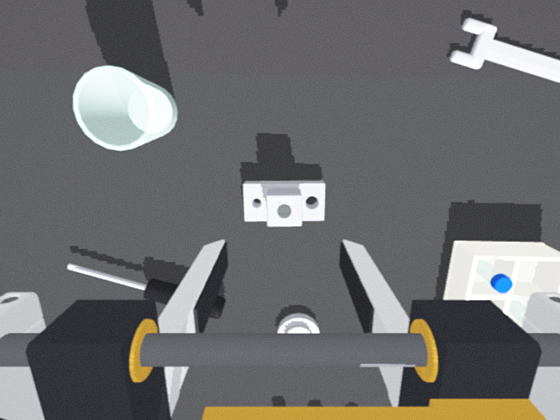

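```bash

python3 -m creep '-5,1.4,40,0,0,0;-5,1.4,80,0,0,0;-5,1.4,115,0,0,0;-5,1.4,132,0,0,0;-5,1.4,132,0,0,0'
python3 go.py 516.5 -169.5 20 1.59
python3 -m creep '0,0,0,0,0,0;0,0,0,0,0,0;0,0,0,0,0,0;0,0,0,0,0,0;0,0,0,0,0,0' 20 60
python3 go.py 516.5 -169.5 20 1.59
```

```text
clock: 6.95
eef_pos: [515.6, -169.0, 19.1]
eef_rot: [-3.137, -0.002, 1.591]
wrist_force: [-1.1, -0.3, 1.2]
finger_gap: 70.2
finger_force: 0.0
d [-0.5  0.9 -0.9] rv [-0.004 -0.002  0.001] q [-0.38  0.51  1.7   0.    0.93 -0.4 ] f [-1.1 -0.3  1.2] t 6.95
clock: 7.45
eef_pos: [516.9, -170.8, 21.9]
eef_rot: [3.141, 0.0, 1.59]
wrist_force: [3.7, 0.2, 7.3]
finger_gap: 33.2
finger_force: 49.4
d [ 1.3 -0.4  1.9] rv [ 0.  0. -0.] q [-0.39  0.51  1.7  -0.    0.93 -0.41] f [3.7 0.2 7.3] t 7.45
```

```bash

python3 -m creep '0,0,-15,0,0,0;0,0,-50,0,0,0;0,0,-90,0,0,0;0,0,-120,0,0,0;0,0,-120,0,0,0'
python3 go.py 495.1 218.1 140 1.719
```

```text
clock: 7.95
eef_pos: [518.4, -171.3, 146.4]
eef_rot: [3.135, 0.003, 1.59]
wrist_force: [-0.1, -0.8, -3.3]
finger_gap: 33.3
finger_force: 60.0
d [389.8 -15.9   5.1] rv [ 0.007  0.003 -0.129] q [-0.39  0.34  1.61  0.    1.18 -0.41] f [-0.1 -0.8 -3.3] t 7.95
```

```bash

python3 -m creep '30,0,0,0,0,0;75,-3,0,0,0,0;120,-5,0,0,0,0;165,-7,0,0,0,0;210,-9,0,0,0,0'
python3 -m creep '45,-2,0,0,0,-0.05;90,-4,0,0,0,-0.1;130,-6,0,0,0,-0.129;160,-6,0,0,0,-0.129;180,-7,0,0,0,-0.129'
python3 -m creep '0,0,0,0,0,0;0,0,0,0,0,0;0,0,0,0,0,0'
python3 - <<'E'
from look import *
save("pics/w4.png",im)
reg("boss",495,218,60,160,176);reg("plate",495,218,70,130,150);reg("lower",494,218,55,35,40.5); reg("seal",494,218,20,41,44)
for z in range(100,180,5): print(z,((P[...,2]>z)&(P[...,2]<z+5)).sum(),end='; ')
E
python3 go.py 495.1 218.1 140 1.719
```

```text
clock: 8.45
eef_pos: [502.8, 40.7, 140.6]
eef_rot: [-3.14, -0.0, 1.589]
wrist_force: [0.3, 0.5, -3.7]
finger_gap: 33.6
finger_force: 60.0
clock: 8.95
eef_pos: [492.4, 220.8, 140.4]
eef_rot: [-3.14, 0.0, 1.72]
wrist_force: [0.4, -0.1, -4.1]
finger_gap: 33.5
finger_force: 60.0
clock: 9.25
eef_pos: [493.3, 218.0, 141.0]
eef_rot: [-3.141, 0.0, 1.718]
wrist_force: [0.1, -0.2, -2.6]
finger_gap: 33.7
finger_force: 60.0
pos [493.43902827 217.9570856  141.15130366] [-3.1410e+00  2.0000e-04  1.7177e+00]
boss 4059 [493.5 221.6 165.8] [493.9 219.3] [57.8 32.6] 8.18
plate 3643 [491.7 229.5 136.2] [493.9 219.5] [84.2 40.5] 8.31
lower 1636 [492.8 228.7  38.1] [494.2 226.4] [84.1 24.1] 8.59
seal 477 [494.5 223.3  42.2] [494.1 224.3] [28.8 17.4] 8.74
100 361; 105 103; 110 0; 115 45; 120 327; 125 324; 130 1439; 135 1769; 140 180; 145 255; 150 309; 155 361; 160 1546; 165 2205; 170 257; 175 286; d [-0.1  1.7  1.2] rv [-0.001  0.    -0.001] q [ 0.35  0.34  1.63 -0.    1.18  0.2 ] f [ 0.5 -0.5 -3.7] t 9.3
```

View pics/w4.png

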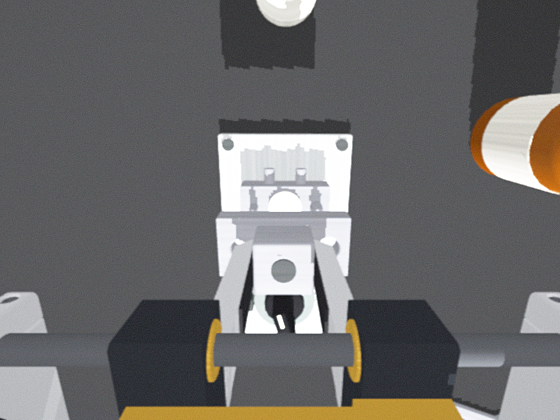

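The held plate is at (493.9,219.5). In the same view the seat comes to (495.4,218.4), so I'll correct by about +1.5,-1.1 mm while descending.

```bash

python3 -m creep '-1.3,1.3,20,0,0,0;-1.3,1.3,45,0,0,0;-1.3,1.3,60,0,0,0;-1.3,1.3,60,0,0,0;-1.3,1.3,60,0,0,0'
python3 - <<'E'
from look import *
reg("plate",495,218,70,68,82);reg("lower",494,218,55,35,40.5)
E
python3 go.py 494.9 216.9 58.5 1.719
```

```text
clock: 9.8
eef_pos: [495.2, 217.4, 82.0]
eef_rot: [3.141, -0.0, 1.718]
wrist_force: [0.2, -0.5, -3.8]
finger_gap: 33.7
finger_force: 60.0
pos [495.4854289  217.59352427  82.45264884] [ 3.1403e+00 -2.0000e-04  1.7182e+00]
plate 3422 [493.6 229.   75.6] [495.9 218.5] [84.2 40.8] 8.69
lower 1195 [494.7 233.   37.9] [495.  221.5] [83.4 34.5] 8.68
d [-0.6 -0.7 24. ] rv [ 0.001 -0.    -0.001] q [ 0.35  0.41  1.67 -0.    1.05  0.2 ] f [-0.1  1.3 -2.3] t 9.85
```

```bash

python3 -m creep '0,-0.4,4,0,0,0;0,-0.4,8,0,0,0;0,-0.4,11,0,0,0;0,-0.4,11,0,0,0;0,-0.4,11,0,0,0'
python3 go.py 495.2 217.2 60.8 1.719
```

```text
clock: 10.35
eef_pos: [494.5, 217.8, 70.4]
eef_rot: [-3.142, 0.0, 1.719]
wrist_force: [-0.9, -0.6, -3.5]
finger_gap: 33.6
finger_force: 60.0
d [-0.7  0.6  9.6] rv [-0.  0. -0.] q [ 0.35  0.43  1.68 -0.    1.03  0.2 ] f [-0.9 -0.6 -3.5] t 10.35
```

Bottom is now about 5 mm below the dowel tips with no contact force. I'll continue.

```bash

python3 -m creep '0,0,2,0,0,0;0,0,4,0,0,0;0,0,4,0,0,0;0,0,4,0,0,0'
python3 -m creep '0,0,1,0,0,0;0,0,2,0,0,0;0,0,2,0,0,0;0,0,2,0,0,0'
python3 go.py 495.2 217.2 60.8 1.719
```

```text
clock: 10.75
eef_pos: [494.5, 217.7, 66.4]
eef_rot: [-3.141, 0.0, 1.719]
wrist_force: [0.4, 0.7, -4.8]
finger_gap: 33.6
finger_force: 60.0
clock: 11.15
eef_pos: [494.5, 217.7, 64.4]
eef_rot: [-3.142, 0.0, 1.719]
wrist_force: [-0.7, -0.0, -3.7]
finger_gap: 33.3
finger_force: 60.0
d [-0.6  0.6  3.6] rv [-0.  0. -0.] q [ 0.35  0.44  1.69 -0.    1.02  0.2 ] f [-0.7 -0.  -3.7] t 11.15
```

```bash

python3 -m creep '0,0,1,0,0,0;0,0,2,0,0,0;0,0,2,0,0,0;0,0,2,0,0,0'
python3 -m creep '0,0,1,0,0,0;0,0,2,0,0,0;0,0,2,0,0,0;0,0,2,0,0,0'
python3 - <<'E'
from look import *
reg("plate",495,218,70,48,66);reg("base",500,171,140,10,14)
E
python3 go.py 495.2 217.2 60.8 1.719
```

```text
clock: 11.55
eef_pos: [494.7, 217.8, 62.8]
eef_rot: [3.141, -0.0, 1.719]
wrist_force: [-3.0, -0.3, 4.3]
finger_gap: 33.5
finger_force: 60.0
clock: 11.95
eef_pos: [494.6, 217.8, 60.8]
eef_rot: [3.141, -0.0, 1.719]
wrist_force: [-3.5, -0.5, 6.7]
finger_gap: 33.5
finger_force: 60.0
pos [494.63635972 217.78185884  60.81356863] [ 3.1412e+00 -1.0000e-04  1.7188e+00]
plate 3666 [493.3 229.3  54.9] [495.2 219.2] [84.4 40.4] 8.59
base 16595 [495.4 218.   12.1] [502.5 168.8] [129.9 230. ] 8.4
d [-0.7  0.5  0. ] rv [ 0. -0. -0.] q [ 0.35  0.44  1.69 -0.    1.01  0.2 ] f [-3.5 -0.5  6.8] t 12.0
```

The seal is compressing (about 10 N). I'll press on in small steps until the force rises sharply.

```bash

for i in 1; do python3 -m creep '0,0,0.5,0,0,0;0,0,1,0,0,0;0,0,1,0,0,0;0,0,1,0,0,0'; done
python3 -m creep '0,0,0.5,0,0,0;0,0,1,0,0,0;0,0,1,0,0,0;0,0,1,0,0,0'
```

```text
clock: 12.4
eef_pos: [494.7, 217.8, 59.9]
eef_rot: [3.141, -0.0, 1.719]
wrist_force: [-3.0, -1.4, 7.1]
finger_gap: 33.6
finger_force: 60.0
clock: 12.8
eef_pos: [494.7, 217.8, 59.9]
eef_rot: [3.141, -0.0, 1.719]
wrist_force: [-9.8, -4.0, 20.0]
finger_gap: 33.7
finger_force: 60.0
```

```bash

python3 -m creep '0,-0.4,0.3,0,0,0;0,-0.4,0.3,0,0,0;0,-0.4,0.3,0,0,0;0,-0.4,0.3,0,0,0'
python3 - <<'E'
from look import *
save("pics/w5.png",im)
reg("plate",495,218,70,48,66);reg("base",500,171,140,10,14);reg("boss",495,218,30,78,90)
im,d,P=cloud("scene"); save("pics/s5.png",im[180:270,270:400],6)
Q=P.reshape(-1,3);
for z in (53,): 
  q=Q[(abs(Q[:,2]-z)<5)&(abs(Q[:,0]-495)<50)&(abs(Q[:,1]-219)<30)]; 
  if len(q)>10:
    n=np.linalg.lstsq(np.c_[q[:,:2]-[495,219],np.ones(len(q))],q[:,2],rcond=None)[0]; print(len(q),n)
print(manip.read_state())
E
```

```text
clock: 13.2
eef_pos: [494.7, 217.8, 59.8]
eef_rot: [3.14, -0.0, 1.719]
wrist_force: [-6.9, -2.8, 21.4]
finger_gap: 33.4
finger_force: 60.0
pos [494.65013689 217.81025967  59.84871553] [ 3.1399e+00 -2.0000e-04  1.7188e+00]
plate 3613 [493.3 229.1  54.4] [495.2 219.1] [84.4 40.5] 8.54
base 16786 [495.4 217.8  12.1] [502.6 168.7] [129.8 230.3] 8.39
boss 3871 [494.8 221.4  84.1] [495.2 219. ] [57.7 32.7] 8.88
123 [-1.02673461e-02  8.24698645e-03  5.26184445e+01]
{'clock': 13.3, 'joints': array([ 3.47090374e-01,  4.44486458e-01,  1.69005248e+00, -1.32849957e-04,
        1.00535770e+00,  1.99139596e-01]), 'qd': array([-2.90762803e-04, -4.56754872e-04,  1.42416636e-03, -1.75168713e-03,
       -6.75935807e-05, -1.16976216e-03]), 'effort': array([ 1.39413122e-01, -4.55847287e+01, -2.66899735e+01,  1.88264586e-01,
       -2.52935305e+00,  2.70055622e-03]), 'eef_pos': array([494.66414657, 217.82588268,  59.85222356]), 'eef_rot': array([ 3.13990794e+00, -2.25441952e-04,  1.71881838e+00]), 'wrist_force': array([-8.22679702, -4.35544048, 21.26437527]), 'moment': array([-0.74467438,  1.82650386, -0.0424026 ]), 'finger_force': 60.014639496803284, 'finger_gap': 33.752116137967604}
```

View pics/s5.png

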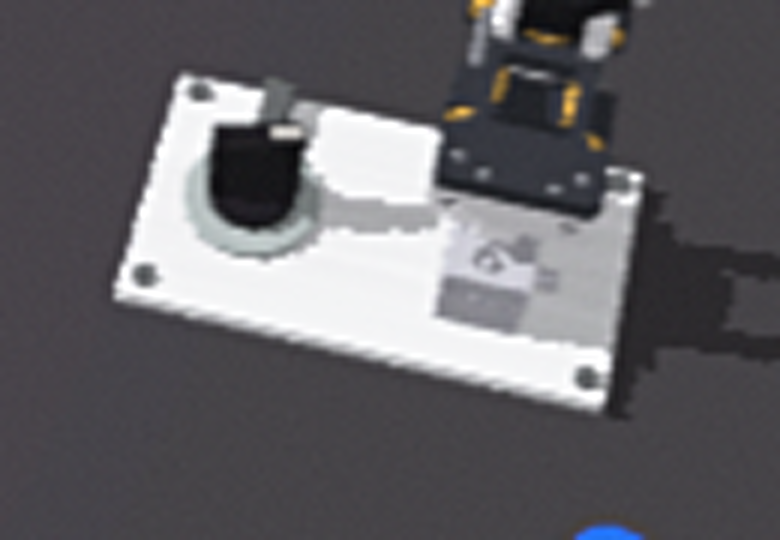

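View pics/w5.png

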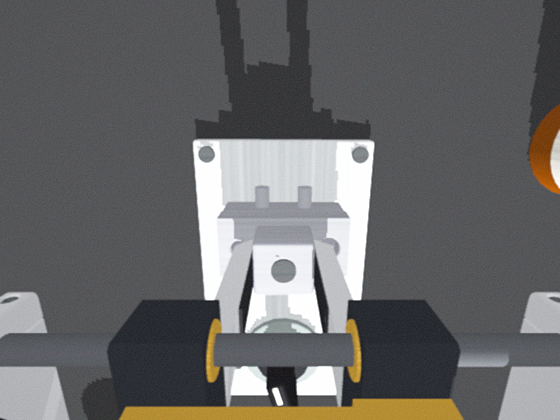

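```bash

python3 - <<'E'
from look import *
Q=P.reshape(-1,3); Q=Q[~np.isnan(Q[:,0])]
F=R.from_euler('z',0.148).inv().apply(Q-[495.2,219.1,0])
for n,m in dict(plate=(abs(F[:,0])<40)&(F[:,1]>0)&(F[:,1]<19)&(abs(F[:,2]-54.3)<1.5),platefar=(abs(F[:,0])<40)&(F[:,1]>17)&(F[:,1]<19)&(abs(F[:,2]-54.3)<1.5),boss=(abs(F[:,0])<15)&(abs(F[:,1])<14)&(abs(F[:,2]-84)<1.5),base=(abs(F[:,0])<60)&(F[:,1]>25)&(F[:,1]<60)&(abs(F[:,2]-12)<1.5)).items():
    f=F[m]; c=np.linalg.lstsq(np.c_[f[:,:2],np.ones(len(f))],f[:,2],rcond=None)[0]; print(n,len(f),np.median(f[:,2]),np.round(c,4))
E
```

```text
pos [494.66744638 217.81694981  59.86000491] [ 3.1399e+00 -2.0000e-04  1.7188e+00]
plate 1889 54.055604502039785 [-1.00000e-04  8.60000e-03  5.39634e+01]
platefar 391 54.10980986255717 [ 2.10000e-03 -7.74000e-02  5.54992e+01]
boss 2255 84.14670015771289 [-2.90000e-03 -4.00000e-03  8.41609e+01]
base 6960 12.045426432905217 [ 2.00000e-04 -3.00000e-04  1.20554e+01]
```

```bash

python3 -m creep '0,-0.3,0.4,0,0,0;0,-0.3,0.4,0,0,0;0,-0.3,0.4,0,0,0;0,-0.3,0.4,0,0,0;0,-0.3,0.4,0,0,0'
python3 -m creep '0,0,0,0,0,0;0,0,0,0,0,0;0,0,0,0,0,0;0,0,0,0,0,0;0,0,0,0,0,0'
```

```text
clock: 13.85
eef_pos: [494.7, 217.8, 59.9]
eef_rot: [3.139, -0.0, 1.719]
wrist_force: [-6.4, -4.1, 24.7]
finger_gap: 33.3
finger_force: 60.0
clock: 14.35
eef_pos: [494.7, 217.8, 59.9]
eef_rot: [3.139, -0.0, 1.719]
wrist_force: [-7.3, -3.2, 24.2]
finger_gap: 34.1
finger_force: 60.0
```

Nothing is moving, the halves are flush and the push is holding. I'll hand it in.

```bash
python3 -c "from cell import manip; print(manip.sign_off())"
```

```text
the job is handed in; nothing more can be done
None
```

The job is handed in at about 14 s: the vent stayed open at about 1.31 rad, and the upper half is on both dowels, flush to within about 0.1 mm by depth camera, still gripped and pressed down with about 24 N.

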